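# Click test of a stubby crossbar torque driver

## Robot

A 6-joint arm with a two-finger parallel gripper is mounted at the origin on the work surface. World frame = base frame: x ahead of the robot, y to its left, z up, the work surface at z = 0. Lengths are in m, angles in rad, forces in N, time in s.
With the tool pointing down it reaches from about 0.225 to 0.875 m from the base axis. Payload 3.4 kg.
Tool frame: the origin (TCP) lies at the very end of the fingers, on their centre line; the grasp point (between the pads) lies 19 mm behind it; z points along the fingers, x is the direction in which the jaws open and shut, and the axes are right-handed (so a half turn about z gives the same grasp; the last joint's range is limited). The gripper opens to 85 mm and grips with 20 to 120 N. Pads are 22 mm wide; open, the fingers measure 114 mm over their backs; the gripper's body (76 mm by 85 mm) begins 54 mm behind the grasp point. The pads swing forward as they close: fully open they stand 13 mm farther back than shut.
Start: joints at [-1.233, 0.276, 1.505, -0, 1.361, -0.121], TCP at [0.255, -0.516, 0.231] pointing down, gripper open.
Joint ranges: [-2.89, 2.89], [-0.75, 2.08], [0.22, 2.7], [-1.18, 4.32], [0.11, 2.71], [-2.7, 2.7]. Speed limits (rad/s): [2.57, 2.57, 3.14, 3.14, 3.14, 3.14].

## Interface

Orientations are given as a rotation vector (axis times angle).
In Python, from rig import robot gives the robot as it stands.
- The arm moves only by the shell command python3 -m creep 'ROWS' [OPENING] [FORCE]. ROWS is JSON, a list of rows, each a list of 6 numbers: the shift along the world's x, y, z in cm, then the turn, a rotation vector about the world's x, y, z in rad. A call has 1 to 20 rows; each row is the pose to reach, as a shift and turn from the pose measured when the call began; what a row does not reach only later rows make up. A row lasts 1/12 s, in which the tool goes at most 41.7 mm and 7.16 degrees, less where a joint would pass 70% of its speed; a pose out of reach is approached as far as the arm can. A call with a gripper value outside its range is refused whole. OPENING is the opening, from 0 (shut) to 1 (fully open), set as the call begins (- or left out, the last holds). The fingers move at their own pace and stop on an object; FORCE is the grip in N (left out, the last holds). Time passes only in rows, so rows that repeat a pose let the fingers close. It gives the time, the measured TCP pose, the force and the opening at its end, in the units of the state.
- robot.observe(): the state, without advancing time (a new reading comes with each control period).
- robot.read_camera(name): name is "side" or "top"; returns a dict with "color" (420x560x3 uint8, blue, green, red), "depth" (420x560 float32, m along the optical axis (not along the pixel's ray), 0 where there is no reading), "K" (3x3 intrinsics, pixels), "k1" (the pictures are not rectified: a ray, as slopes to the right and down, at radius r is drawn at 1 + k1 r^2 times it, then the intrinsics apply), "pose" (4x4, takes a point from camera to world coordinates). Camera axes: x right, y down, z forward; pixel columns grow to the right and rows downward; lengths in m; the calibration is good to about 2 mm. A picture is of the moment at which its call begins.
- robot.close_job(): hands the job in, once; it reports no verdict.
Trained networks look in a picture, given as the dict that the camera call returned (one of the last four; its "shot" number tells which), for a name from the list of things; names that differ only in an ending like _2 or _b are one class to them, and where a whole thing is asked for, a point or a joint stands for the part that bears it (a point fixed in the world has none). Each returns a list of dicts, best first, with "confidence" (0 to 1); they miss things now and then, are a little off and sometimes report something else, mostly with a low value. They report only what shows in the picture. A call takes as long as a camera call. They do not tell look-alikes from the thing itself.
- robot.trace(picture, target): "mask" (420x560 bool, what is visible of it) and "bbox" ([left, top, width, height] in pixels, round what is visible of it).
- robot.mark_of(picture, target): "point" ([column, row] in pixels: a listed point, or the origin of a listed thing).
The state is a dict: "time": time; "q": joint angles; "dq": joint speeds; "joint_efforts": joint torques, N m; "tool_pos": TCP position; "ee_rot": TCP orientation; "wrist_force": force on the tool from outside, world axes, zero at the start; "wrist_torque": the same for the moment, N m; "finger_gap": finger opening in m.
Only numpy, scipy, OpenCV 4.12 (cv2) and the standard library are available. Lean on these libraries where they do the work, as an engineer would, in place of code of your own. Each camera call takes 0.05 s, during which the arm holds its last target.

## Task

Two stubby torque drivers stand upright in test stands on the bench. Grip the one with the straight crossbar handle, turn it clockwise (seen from above) until it clicks past its detent into the next notch, about 60 degrees on, then let go and move clear. Leave the driver with the round handle unturned.

Things in the scene. Friction and masses are not known exactly. Their poses are not given: they have to be found in the camera images.
- tdriver (a joint): Turn of the crossbar driver, rad: 0 = first notch (start), grows clockwise seen from above, about a fixed vertical axis; it cannot be lifted out. A sprung detent resists with up to 0.2 N m, hardest at the start; its top is at 0.52 rad. Let go before that, it springs back to 0; past it, it snaps on to the second notch at 1.05 rad and stays. Hard stops at -0.1 and 1.15 rad.
- tdriver_grip (a point): Middle of the crossbar handle to turn, on its axis, 87 mm above the bench; turns with it. Amber plastic bar 70 mm long (point x), 16 mm wide (y), 26 mm high (z up; top 100 mm, underside 74 mm above the bench). Below: 22 mm neck, steel shank, lobed steel wheel with pointer along -x, fixed grey block 90 x 90 mm, 30 mm high, with marks at both notches. Nothing else within 80 mm of the axis.
- rdriver (a joint): Turn of the round-handled driver in rad: 0 at the start, same detent; to be left at 0.
- rdriver_grip (a point): Middle of the round handle of the other driver, on its axis, 87 mm above the bench: an upright fluted amber cylinder 38 mm across, 32 mm high (70 to 102 mm above the bench), in the same kind of stand. Either stand may be on the left or right, at a yaw of up to 0.6 rad.
Mind the look-alikes: they are no part of the job. What is shaped like the part that bears rdriver but blue is not meant.

How it is judged:
By the outcome, as a careful person would: the job done as asked, in the order asked, and still so for the second after the job is handed in, with the robot touching nothing.
It also fails if it takes over 48 s, if anything falls off the work surface, if the arm or the gripper's body presses on something with over 40 N, if the wrist force passes 120 N, or if a joint passes its speed limit or range.

## Working session

There is one attempt and no reset: what is moved stays moved. The work goes in short steps, Python scripts to look and compute and a shell command to move; the robot and the scene stay as the last step left them, time stands still between calls to the robot, and variables do not carry over. Pictures are saved under pics/ and viewed, and the job is handed in when it is done.

```bash
mkdir -p pics; cat > h.py <<'E'
import numpy as np, cv2
from rig import robot
def und(c,u,v):
    K=c["K"]; d=np.array([(u-K[0,2])/K[0,0],(v-K[1,2])/K[1,1]]); s=d.copy()
    for _ in range(20): s=d/(1+c["k1"]*(s@s))
    return s
def at_z(c,u,v,z):
    s=und(c,u,v); P=c["pose"]; r=P[:3,:3]@np.array([s[0],s[1],1]); o=P[:3,3]
    return o+r*(z-o[2])/r[2]
def at_d(c,u,v):
    s=und(c,u,v); d=c["depth"][int(round(v)),int(round(u))]; P=c["pose"]
    return P[:3,:3]@(np.array([s[0],s[1],1])*d)+P[:3,3]
E
python3 - <<'E'
from h import *
s=robot.observe(); print({k:np.round(v,3) for k,v in s.items()})
for n in ("top","side"):
    c=robot.read_camera(n); cv2.imwrite(f"pics/{n}0.png",c["color"])
    print(n,np.round(c["pose"],3).tolist())
    for t in ("tdriver_grip","rdriver_grip"):
        for m in robot.mark_of(c,t)[:4]:
            p=m["point"]; print(t,round(m["confidence"],2),np.round(p,1),np.round(at_z(c,*p,0.087),4),np.round(at_d(c,*p),3))
    for t in ("tdriver","rdriver"):
        for m in robot.trace(c,t)[:4]: print(t,round(m["confidence"],2),m["bbox"])
E
```

```text
{'time': np.float64(0.0), 'q': array([-1.233,  0.277,  1.506, -0.   ,  1.361, -0.121]), 'dq': array([-0.   , -0.   , -0.001,  0.001, -0.   ,  0.001]), 'joint_efforts': array([-2.0000e-03, -4.1678e+01, -2.4581e+01, -0.0000e+00,  1.1000e-02,
        0.0000e+00]), 'tool_pos': array([ 0.254, -0.515,  0.23 ]), 'ee_rot': array([-2.667e+00,  1.657e+00,  2.000e-03]), 'wrist_force': array([-0.074,  0.094, -0.692]), 'wrist_torque': array([0.027, 0.02 , 0.032]), 'finger_gap': np.float64(0.085)}
top [[0.006, -0.988, 0.155, 0.36], [-1.0, -0.01, -0.029, 0.011], [0.03, -0.155, -0.988, 0.807], [0.0, 0.0, 0.0, 1.0]]
tdriver_grip 0.58 [187.3 150.3] [0.5895 0.1632 0.087 ] [0.585 0.16  0.1  ]
rdriver_grip 0.88 [348.2 311.8] [ 0.3167 -0.1126  0.087 ] [ 0.318 -0.11   0.104]
rdriver_grip 0.81 [334.7 220.6] [ 0.4689 -0.0913  0.087 ] [ 0.466 -0.089  0.104]
rdriver_grip 0.77 [300.6 122.8] [ 0.6423 -0.0335  0.087 ] [ 0.636 -0.032  0.103]
tdriver 0.96 [176.5, 126.0, 19.9, 47.6]
rdriver 0.94 [288.9, 109.9, 21.7, 35.4]
rdriver 0.64 [336.0, 298.6, 28.6, 21.2]
side [[-0.831, -0.403, 0.382, 0.161], [-0.556, 0.594, -0.582, 0.481], [0.008, -0.696, -0.718, 0.688], [0.0, 0.0, 0.0, 1.0]]
tdriver_grip 0.91 [157.7 244.8] [0.5932 0.1698 0.087 ] [0.585 0.176 0.098]
tdriver_grip 0.55 [308.9 180.8] [ 0.4741 -0.0894  0.087 ] [ 0.467 -0.077  0.1  ]
rdriver_grip 0.71 [395.2 205.7] [ 0.3208 -0.1186  0.087 ] [ 0.317 -0.106  0.1  ]
rdriver_grip 0.57 [310.6 178.4] [ 0.4749 -0.0965  0.087 ] [ 0.469 -0.085  0.099]
rdriver_grip 0.56 [213.7 161.2] [ 0.6476 -0.0357  0.087 ] [ 0.637 -0.024  0.101]
tdriver 0.68 [141.5, 227.5, 34.4, 43.8]
rdriver 0.87 [381.0, 197.5, 26.8, 31.7]
rdriver 0.66 [202.9, 150.8, 26.0, 38.3]
```

View pics/top0.png

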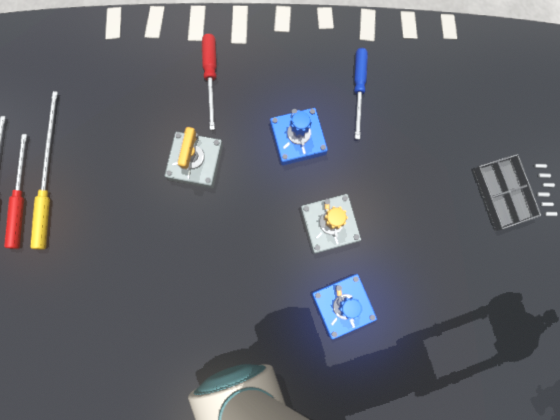

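View pics/side0.png

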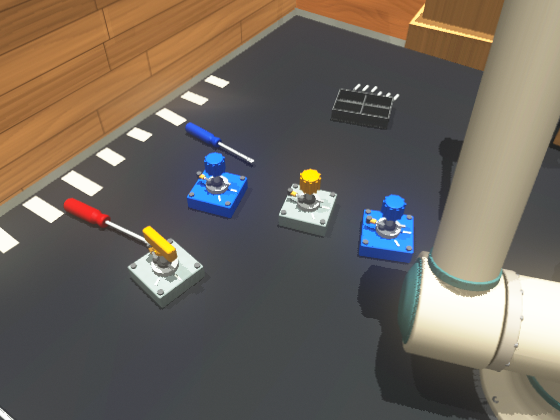

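Top view: the amber crossbar on the grey stand is at (187,148). The amber round driver is at (336,217), and its blue look-alikes are at (301,122) and (351,308). Only (187,148) has a straight bar, so that is the target. I'll check it in a crop and measure its axis and yaw.

```bash
cat > bar.py <<'E'
from h import *
def bar(n,tag,ctr=np.array([.587,.165])):
    c=robot.read_camera(n); img=c["color"]; hsv=cv2.cvtColor(img,cv2.COLOR_BGR2HSV)
    m=(hsv[...,0]>8)&(hsv[...,0]<32)&(hsv[...,1]>140)&(hsv[...,2]>70)
    P=[]
    for v,u in zip(*np.nonzero(m)):
        if c["depth"][v,u]>0:
            p=at_d(c,u,v)
            if np.hypot(*(p[:2]-ctr))<.06 and .093<p[2]<.106: P.append(np.r_[p,u,v])
    P=np.array(P)
    (cx,cy),(w,h),a=cv2.minAreaRect((P[:,:2]*1000).astype(np.float32))
    e=np.linalg.eigh(np.cov(P[:,:2].T))[1][:,1]; e*=np.sign(e[0])
    print(n,"n",len(P),"z",P[:,2].mean().round(4),"mean",P[:,:2].mean(0).round(4),"rect",np.round([cx,cy,w,h],1),"yaw",np.degrees(np.arctan2(e[1],e[0])).round(1))
    u,v=P[:,3:].mean(0).astype(int); k=img[max(0,v-50):v+50,max(0,u-60):u+60]
    cv2.imwrite(f"pics/{tag}.png",cv2.resize(k,None,fx=6,fy=6,interpolation=cv2.INTER_CUBIC))
    cm=robot.mark_of(c,"tdriver_grip")
    for q in cm[:2]: print(" mark",round(q["confidence"],2),at_z(c,*q["point"],.087).round(4))
if __name__=="__main__":
    import sys
    for n in ("top","side"): bar(n,n+sys.argv[1])
E
python3 bar.py 1
```

```text
top n 104 z 0.0981 mean [0.593  0.1599] rect [592.7 164.1  14.9  70. ] yaw -8.7
 mark 0.94 [0.5891 0.1623 0.087 ]
side n 378 z 0.0983 mean [0.5901 0.1683] rect [592.7 166.8  15.8  72.2] yaw -10.5
 mark 0.56 [0.5914 0.1629 0.087 ]
```

View pics/top1.png

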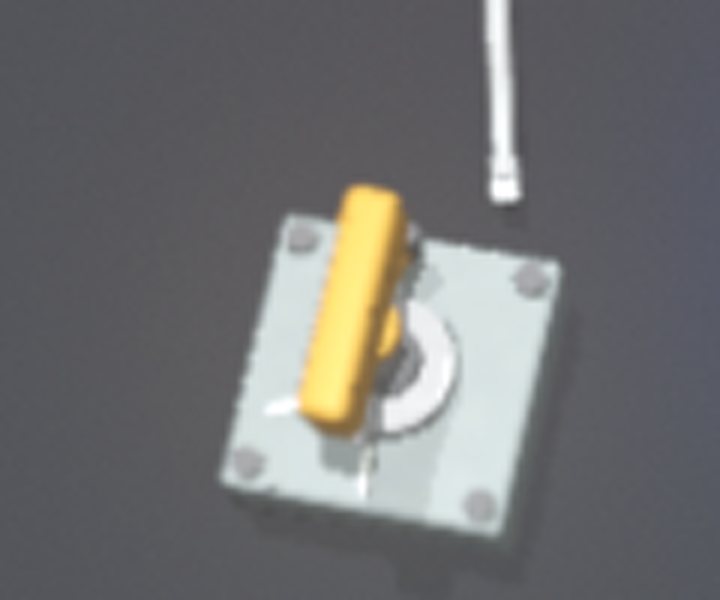

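View pics/side1.png

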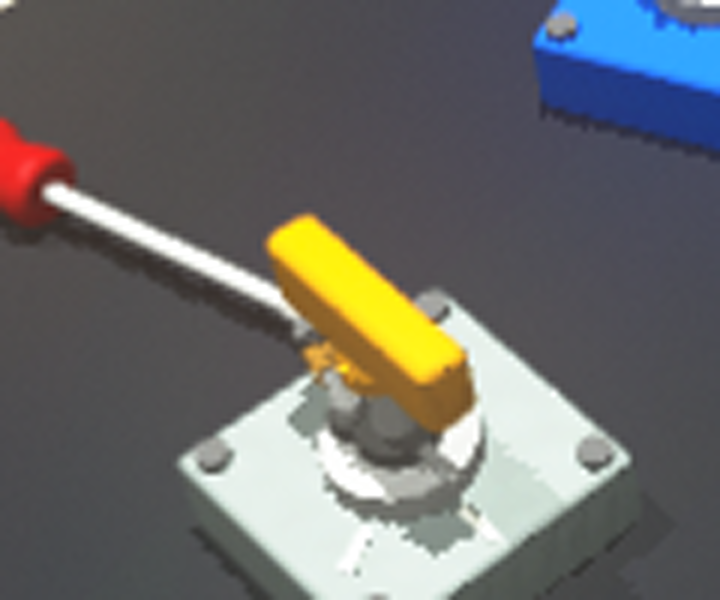

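The crops show the straight amber bar on the grey stand. Its axis is at about (0.591, 0.164), its yaw about -10°, and its top z ≈ 0.098, all matching the description. The jaws need a yaw of +80°, a turn of +2.51 rad, which leaves joint 6 room for the clockwise turn.

```bash
python3 -m creep '[[33.7,67.9,0,0,0,2.51],[33.7,67.9,0,0,0,2.51],[33.7,67.9,0,0,0,2.51],[33.7,67.9,0,0,0,2.51],[33.7,67.9,0,0,0,2.51],[33.7,67.9,0,0,0,2.51],[33.7,67.9,0,0,0,2.51],[33.7,67.9,0,0,0,2.51],[33.7,67.9,0,0,0,2.51],[33.7,67.9,0,0,0,2.51],[33.7,67.9,0,0,0,2.51],[33.7,67.9,0,0,0,2.51],[33.7,67.9,0,0,0,2.51],[33.7,67.9,0,0,0,2.51],[33.7,67.9,0,0,0,2.51],[33.7,67.9,0,0,0,2.51],[33.7,67.9,0,0,0,2.51],[33.7,67.9,0,0,0,2.51],[33.7,67.9,0,0,0,2.51],[33.7,67.9,0,0,0,2.51]]' 1
cat > st.py <<'E'
from h import *
from scipy.spatial.transform import Rotation as R
s=robot.observe(); M=R.from_rotvec(s["ee_rot"]).as_matrix()
print("t",round(float(s["time"]),2),"q",np.round(s["q"],3),"tcp",np.round(s["tool_pos"],4),"jawyaw",np.degrees(np.arctan2(M[1,0],M[0,0])).round(1),"z",M[:,2].round(3),"F",np.round(s["wrist_force"],1),"T",np.round(s["wrist_torque"],2),"gap",round(float(s["finger_gap"]),4))
E
python3 st.py
```

```text
time: 2.37
tool_pos: [0.5929, 0.167, 0.2306]
ee_rot: [-2.404, -2.021, -0.002]
wrist_force: [-0.0, -0.8, 0.5]
finger_gap: 0.0853
t 2.37 q [ 1.610e-01  3.380e-01  1.416e+00  1.000e-03  1.388e+00 -1.238e+00] tcp [0.5929 0.167  0.2306] jawyaw 80.1 z [ 0.     0.001 -1.   ] F [-0.  -0.8  0.5] T [-0.03  0.01  0.02] gap 0.0853
```

Over the bar and aligned. I'll descend so the tips stay just above the wider neck (underside of the bar at 74 mm), with the TCP at about 77 mm.

```bash
python3 -m creep '[[-0.2,-0.3,-4,0,0,0],[-0.2,-0.3,-8,0,0,0],[-0.2,-0.3,-11,0,0,0],[-0.2,-0.3,-13,0,0,0],[-0.2,-0.3,-14.3,0,0,0],[-0.2,-0.3,-15,0,0,0],[-0.2,-0.3,-15.3,0,0,0],[-0.2,-0.3,-15.3,0,0,0],[-0.2,-0.3,-15.3,0,0,0],[-0.2,-0.3,-15.3,0,0,0]]' 1
python3 st.py; python3 - <<'E'
from h import *
for n in("top","side"):
    c=robot.read_camera(n); u,v=((187,150) if n=="top" else (160,245))
    cv2.imwrite(f"pics/{n}2.png",cv2.resize(c["color"][max(0,v-75):v+75,max(0,u-100):u+100],None,fx=4,fy=4,interpolation=cv2.INTER_CUBIC))
E
```

```text
time: 3.2
tool_pos: [0.5919, 0.1641, 0.079]
ee_rot: [2.404, 2.021, 0.005]
wrist_force: [-0.5, -0.1, 0.1]
finger_gap: 0.0859
t 3.2 q [ 1.560e-01  4.480e-01  1.640e+00  1.000e-03  1.050e+00 -1.242e+00] tcp [0.5919 0.1641 0.079 ] jawyaw 80.1 z [ 0.003  0.002 -1.   ] F [-0.5 -0.1  0.1] T [ 0.03 -0.02  0.02] gap 0.0859
```

View pics/side2.png

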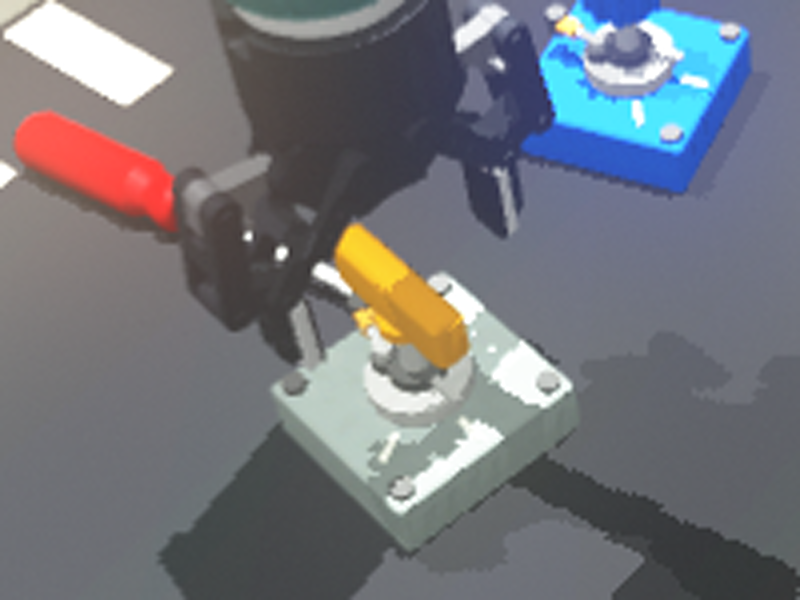

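View pics/top2.png

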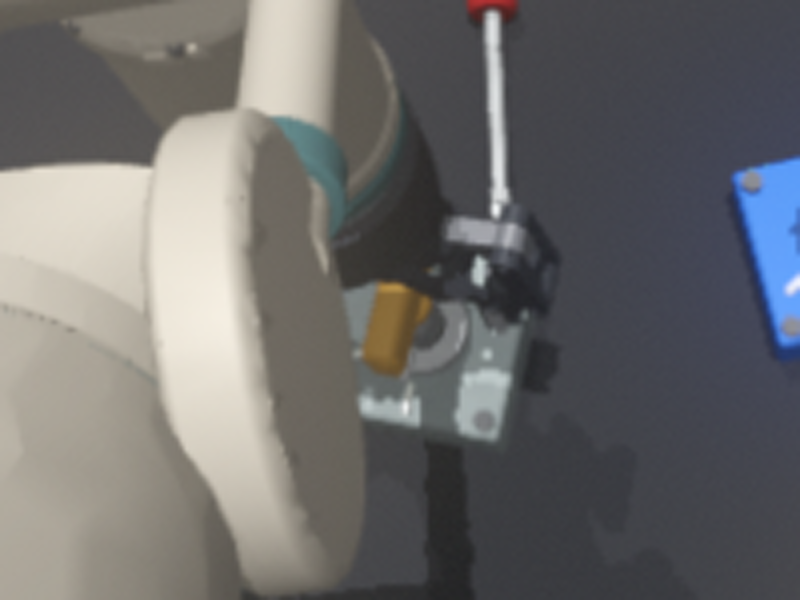

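The fingers straddle the bar, clear on both sides. I'll close them.

```bash
python3 -m creep '[[0,0,-0.1,0,0,0],[0,0,-0.1,0,0,0],[0,0,-0.1,0,0,0],[0,0,-0.1,0,0,0],[0,0,-0.1,0,0,0],[0,0,-0.1,0,0,0],[0,0,-0.1,0,0,0],[0,0,-0.1,0,0,0],[0,0,-0.1,0,0,0],[0,0,-0.1,0,0,0],[0,0,-0.1,0,0,0],[0,0,-0.1,0,0,0]]' 0 60
python3 st.py
```

```text
time: 4.3
tool_pos: [0.5918, 0.1653, 0.0781]
ee_rot: [-2.405, -2.02, -0.008]
wrist_force: [-1.1, 6.2, 1.8]
finger_gap: 0.0149
t 4.3 q [ 0.157  0.449  1.641  0.004  1.048 -1.242] tcp [0.5918 0.1653 0.0781] jawyaw 80.1 z [ 0.003  0.004 -1.   ] F [-1.1  6.2  1.8] T [ 0.65  0.1  -0.16] gap 0.0149
```

The gap is 15 mm, so the bar is held, with little side load. Now I'll turn it clockwise about z.

```bash
python3 -m creep '[[0,0.1,0,0,0,-0.06],[0,0.1,0,0,0,-0.12],[0,0.1,0,0,0,-0.18],[0,0.1,0,0,0,-0.24],[0,0.1,0,0,0,-0.30],[0,0.1,0,0,0,-0.36],[0,0.1,0,0,0,-0.42],[0,0.1,0,0,0,-0.42]]' 0 60
python3 st.py
```

```text
time: 4.97
tool_pos: [0.5921, 0.166, 0.0782]
ee_rot: [2.773, 1.474, 0.008]
wrist_force: [1.0, 0.9, 0.5]
finger_gap: 0.0146
t 4.97 q [ 1.600e-01  4.490e-01  1.641e+00  1.000e-03  1.047e+00 -8.180e-01] tcp [0.5921 0.166  0.0782] jawyaw 56.0 z [ 0.005  0.001 -1.   ] F [1.  0.9 0.5] T [-0.    0.02 -0.  ] gap 0.0146
```

```bash
python3 -m creep '[[0,0,0,0,0,-0.06],[0,0,0,0,0,-0.12],[0,0,0,0,0,-0.18],[0,0,0,0,0,-0.24],[0,0,0,0,0,-0.30],[0,0,0,0,0,-0.36],[0,0,0,0,0,-0.42],[0,0,0,0,0,-0.48],[0,0,0,0,0,-0.54],[0,0,0,0,0,-0.60],[0,0,0,0,0,-0.63],[0,0,0,0,0,-0.63],[0,0,0,0,0,-0.63]]' 0 60
python3 st.py; python3 - <<'E'
from h import *
for n in("top","side"):
    c=robot.read_camera(n); u,v=((187,150) if n=="top" else (160,245))
    cv2.imwrite(f"pics/{n}3.png",cv2.resize(c["color"][max(0,v-75):v+75,max(0,u-100):u+100],None,fx=4,fy=4,interpolation=cv2.INTER_CUBIC))
E
```

```text
time: 6.05
tool_pos: [0.5928, 0.1665, 0.0782]
ee_rot: [3.092, 0.545, 0.009]
wrist_force: [2.1, 3.7, -1.5]
finger_gap: 0.0145
t 6.05 q [ 0.162  0.45   1.639 -0.002  1.046 -0.186] tcp [0.5928 0.1665 0.0782] jawyaw 20.0 z [ 0.006 -0.001 -1.   ] F [ 2.1  3.7 -1.5] T [ 0.6  -0.15 -0.19] gap 0.0145
```

View pics/side3.png

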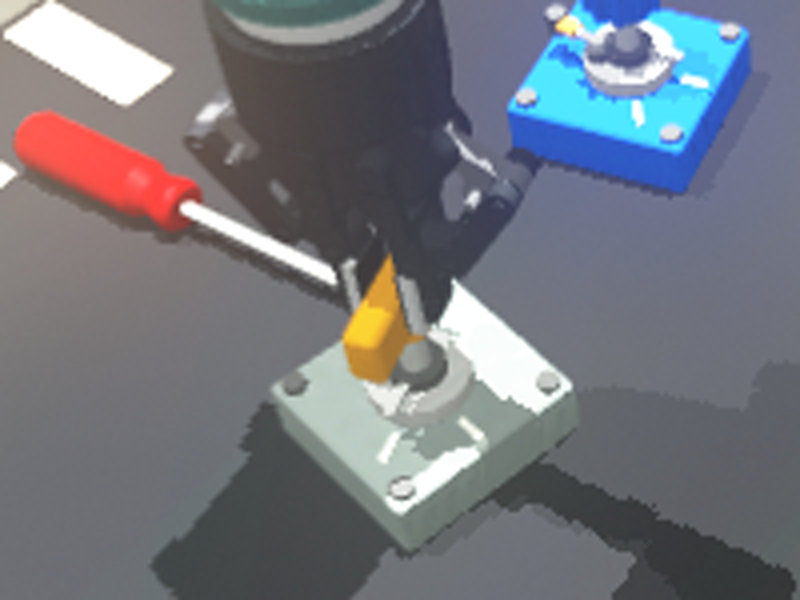

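The bar has followed through 60°, and its pointer now faces the left mark. I'll open the fingers and retreat upward.

```bash
python3 -m creep '[[0,0,0,0,0,0],[0,0,0,0,0,0],[0,0,0,0,0,0],[0,0,0,0,0,0],[0,0,0,0,0,0],[0,0,0,0,0,0],[0,0,0,0,0,0],[0,0,0,0,0,0],[0,0,0,0,0,0],[0,0,0,0,0,0],[0,0,0,0,0,0],[0,0,0,0,0,0]]' 1 60
python3 st.py
```

```text
time: 7.15
tool_pos: [0.5928, 0.1665, 0.0782]
ee_rot: [3.092, 0.544, 0.009]
wrist_force: [-0.5, -0.6, 0.5]
finger_gap: 0.0854
t 7.15 q [ 0.162  0.45   1.639 -0.002  1.046 -0.185] tcp [0.5928 0.1665 0.0782] jawyaw 20.0 z [ 0.006 -0.001 -1.   ] F [-0.5 -0.6  0.5] T [ 0.03 -0.01  0.04] gap 0.0854
```

```bash
python3 -m creep '[[0,0,2,0,0,0],[0,0,5,0,0,0],[0,0,9,0,0,0],[0,0,13,0,0,0],[0,0,16,0,0,0],[0,0,17,0,0,0],[-4,-8,17,0,0,0],[-8,-16,17,0,0,0],[-10,-20,17,0,0,0],[-12,-24,17,0,0,0],[-14,-28,17,0,0,0],[-16,-32,17,0,0,0],[-18,-36,17,0,0,0],[-20,-40,17,0,0,0],[-22,-44,17,0,0,0],[-24,-48,17,0,0,0],[-26,-52,17,0,0,0],[-28,-56,17,0,0,0],[-30,-60,17,0,0,0],[-30,-60,17,0,0,0]]' 1
python3 st.py; python3 bar.py 4
python3 - <<'E'
from h import *
c=robot.read_camera("top"); cv2.imwrite("pics/top5.png",c["color"])
E
```

```text
time: 8.82
tool_pos: [0.3303, -0.3564, 0.2476]
ee_rot: [3.093, 0.544, 0.009]
wrist_force: [0.5, -0.1, -0.3]
finger_gap: 0.0851
t 8.82 q [-0.97   0.129  1.657  0.005  1.352 -1.319] tcp [ 0.3303 -0.3564  0.2476] jawyaw 19.9 z [ 0.006  0.    -1.   ] F [ 0.5 -0.1 -0.3] T [ 0.01 -0.04 -0.01] gap 0.0851
top n 102 z 0.0984 mean [0.5878 0.1655] rect [592.1 164.2  15.8  67.5] yaw -73.8
 mark 0.74 [0.5931 0.1634 0.087 ]
side n 384 z 0.0983 mean [0.5902 0.1685] rect [591.8 166.8  15.8  70.5] yaw -70.3
 mark 0.83 [0.5932 0.1678 0.087 ]
```

View pics/top4.png

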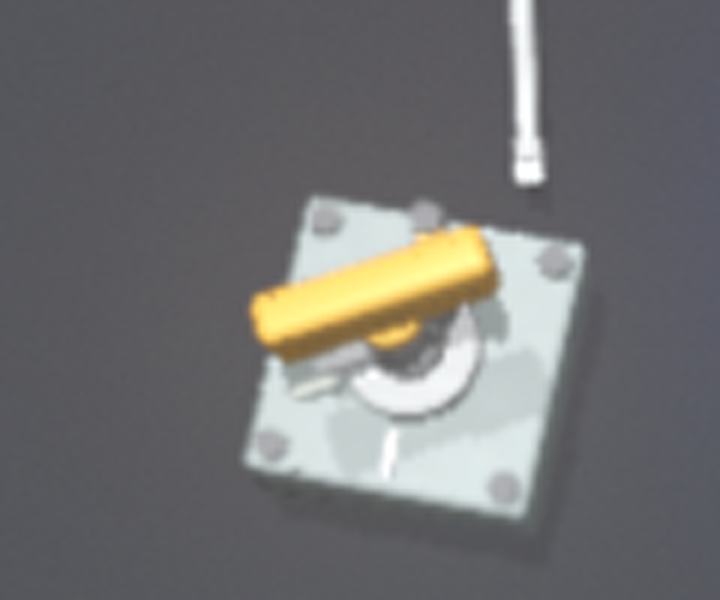

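View pics/top5.png

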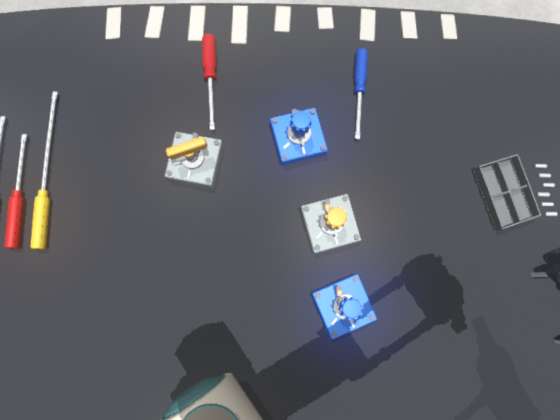

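The bar, at (187,148) in the top view, now lies at about -70° after release. It has turned about 60° clockwise and its pointer is at the left mark. The round driver at (336,217) and everything else looks unchanged, and the arm is clear. I'll hand the job in.

```bash
python3 -m creep '[[0,0,0,0,0,0],[0,0,0,0,0,0],[0,0,0,0,0,0]]'; python3 -c "
from rig import robot
print(robot.close_job())"
```

```text
time: 9.32
tool_pos: [0.3321, -0.3534, 0.2473]
ee_rot: [-3.093, -0.546, -0.009]
wrist_force: [1.0, 0.8, -0.6]
finger_gap: 0.0853
the job is handed in; nothing more can be done
None
```

I gripped the amber crossbar driver, turned it clockwise past its detent to the second notch and let go. I then moved the arm clear and handed the job in at about 9.3 s.

- **Turn:** after release, the bar's yaw had gone from -8.7° to -73.8° in the top camera and from -10.5° to -70.3° in the side camera. That is a turn of about 60–65°, the two cameras differing by about 5°. The pointer sits at the second mark.
- **Round driver and the rest:** in the top view the round-handled driver and the other objects looked unchanged. I checked this by eye, not by measurement.
- **Arm:** the largest wrist force I read was about 6 N, when the grip closed. At the end the gripper was open, well away from the stands and touching nothing.

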